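Put the small cutter away and snap the slide-top box shut

TASK

Put the small fluted pastry ring into the open wooden slide-top box, then slide the lid all the way shut: it has to be pushed firmly over the small sprung ridge near the end, and on until it stands against the end stop. The ridge takes about 20 N to pass; do not ram the lid: keep the push below about 30 N, for the lid and box must never bear on each other with more than 60 N in all. Leave the big plain ring, the spice jar and the dough scraper where they are.

Things in the scene. Friction and masses are not known exactly. Their poses are not given: they have to be found in the camera images.
- ring_mid (a point): centre, half-way up, of the small fluted steel pastry ring (about 55 mm across, 30 mm tall, 50 g), standing open side up on the worktop to the right of the box; its centre is 15 mm above its underside; z axis up
- cutter_box: Wooden slide-top box, fixed, 196 x 146 x 68.5 mm (lips' tops). Origin: centre of underside, on the worktop; x along the lid channel from its open mouth (x=-98 mm, robot's side) to the stop wall, z up. Channel floor at z=52 mm; channel 134 mm wide, 10.5 mm high, under two side lips with a 123 mm gap between them.
- box_floor (a point): point on the box's inner floor under the opening left by the open lid (box x=+35, z=10 mm; worktop at 0). The inside is 124 mm wide (y). At the start the opening reaches from the lid's leading edge to box x=+66 mm, where a ledge under the ridge begins.
- ridge_top (a point): middle of the top of the small rounded steel ridge across the channel floor (box x=+74, z=55 mm). It stands 3 mm proud and is sprung (8 N to start sinking, then 1.5 N/mm). Passing it takes a push of about 15 to 22 N from 10 to 6 mm before home, then about 8 to 16 N of drag up to the last 2 mm. Judge it by force, not by position: a yielding arm stalls short.
- box_stop (a point): centre of the inner face of the box's stop wall, at half the lid's thickness (box frame x=+90, z=56.5 mm): the lid's leading edge touches it when the lid is home; axes as the box
- lid: Loose wooden lid in the box's channel (1.5 mm play each side and in height), 188 x 131 x 9 mm, about 0.25 kg; at the start it sticks 88 to 98 mm out of the mouth towards the robot. Origin: centre of underside; x towards its leading edge (x=+94 mm), z up. Home: origin at box x=-4 mm, tail flush with the mouth.
- lid_front (a point): centre of the lid's leading edge, at half its thickness; axes as the lid. A heavy steel nosing with a ramp below (17 degrees, 11 mm long) runs onto the ridge from about 16 mm before home. A cross groove in the underside, 14 to 23 mm behind the edge, takes the ridge in the last 2 mm; at home the ridge still lifts the lid's front by up to 1.5 mm, against the lips.
- lid_bar (a point): centre of the lid's thumb bar, a wooden bar 14 mm (lid x) x 60 mm (lid y) x 20 mm tall on the top of the lid, 55 mm behind the lid's centre; the bar's foot is 10 mm below this point, its tail-side face 7 mm behind it; axes as the lid
- large_mid (a point): centre, half-way up, of the big plain steel pastry ring (71 mm across, 30 mm tall), a bystander on the worktop; it and the small ring may have swapped places
- spice_jar: spice jar, 38 mm across, 66 mm tall, a bystander behind the box; origin at its underside
- scraper: flat dough scraper, 96 x 162 x 17 mm, a bystander behind the box; origin at its underside

How it is judged:
On the way, in this order (a step that is already met when the one before it is completed fails the run):
1. the small ring lies inside the open box (x of ring_mid in the frame of cutter_box between -0.09 and 0.066 m and y of ring_mid in the frame of cutter_box between -0.05 and 0.05 m and z of ring_mid in the frame of cutter_box below 0.038 m), for 0.2 s.
2. the lid is home (x of lid_front in the frame of box_stop above -0.0015 m), for 0.2 s.
At the end, for the whole second after the job is handed in: the small ring lies inside the box, and the lid lies in its channel, past the ridge, its leading edge within 1.5 mm of the stop wall, at rest (all of step 1 and x of lid_front in the frame of box_stop between -0.0015 and 0.0015 m and z of lid_front in the frame of box_stop between -0.003 and 0.003 m and angle between the z axis of lid and the z axis of cutter_box, either way round below 0.03 rad and z of ring_mid in the frame of cutter_box above 0.01 m and linear speed of lid below 0.01 m/s); the robot touches nothing.
It fails at once if lid and box bear on each other with more than 60 N (contact force between lid and cutter_box above 60 N).
It fails at once if the big ring is moved by more than 15 mm (distance of large_mid from where it was at the start of the episode above 0.015 m).
It fails at once if the spice jar is moved by more than 15 mm (distance of spice_jar from where it was at the start of the episode above 0.015 m).
It fails at once if the scraper is moved by more than 15 mm (distance of scraper from where it was at the start of the episode above 0.015 m).
It also fails if it takes over 64 s, if anything falls off the work surface, if the arm or the gripper's body presses on something with over 40 N, if the wrist force passes 120 N, or if a joint passes its speed limit or range.

ROBOT

A 6-joint arm with a two-finger parallel gripper is mounted at the origin on a cart in front of the work surface, level with it; the furniture and walls round the work are solid. World frame = base frame: x ahead of the robot, y to its left, z up, the work surface at z = 0. Lengths are in m, angles in rad, forces in N, time in s.
With the tool pointing down it reaches from about 0.425 to 0.95 m from the base axis. Payload 3.5 kg.
Tool frame: the origin (TCP) lies midway between the tips of the shut fingers; the grasp point (between the pads) lies 19 mm behind it; z points along the fingers, x is the direction in which the jaws open and shut, and the axes are right-handed (so a half turn about z gives the same grasp; the last joint's range is limited). The gripper opens to 85 mm and grips with 20 to 120 N. Pads are 22 mm wide; open, the fingers measure 114 mm over their backs; the gripper's body (76 mm by 85 mm) begins 54 mm behind the grasp point. The pads swing forward as they close: fully open they stand 13 mm farther back than shut.
Start: joints at [-1.317, 0.286, 1.577, -0, 1.279, -0.15], TCP at [0.265, -0.621, 0.207] pointing down, gripper open.
Joint ranges: [-2.77, 2.77], [-0.9, 2.22], [0.21, 2.48], [-1.53, 4.67], [0.24, 2.81], [-2.84, 2.84]. Speed limits (rad/s): [2.79, 2.79, 3.14, 3.14, 3.14, 3.14].

INTERFACE

Orientations are given as a unit quaternion [x, y, z, w].
In Python, from plant import readout, optics, ctrl gives the robot as it stands. The module is installed in compiled form; this text tells all that it offers.
- The arm moves only by the shell command python3 -m crank 'ROWS' [OPENING] [FORCE]. ROWS is text: rows parted by semicolons, each of 6 numbers parted by spaces: the shift along the tool's x, y, z in mm, then the turn, a rotation vector about the tool's x, y, z in rad. In form: dx dy dz ax ay az; .... A call has 1 to 5 rows; each row shifts and turns the commanded pose from where the row before left it, along the tool's axes as they then stand; what a row does not reach is not made up. A row lasts 1/8 s, in which the tool goes at most 62.5 mm and 10.7 degrees, less where a joint would pass 70% of its speed; a pose out of reach is approached as far as the arm can. A call is refused whole if a number of a shift passes 62.5 or a number of a turn 0.188, either way. A call with a gripper value outside its range is refused whole. OPENING is the opening, from -1 (shut) to 1 (fully open), set as the call begins (- or left out, the last holds). The fingers move at their own pace and stop on an object; FORCE is the grip in N (left out, the last holds). Time passes only in rows, so rows that do not move let the fingers close. It gives the time, the measured TCP pose, the force and the opening at its end, in the units of the state.
- readout.get_state(): the state, without advancing time (a new reading comes with each control period).
- optics.read_camera(name): name is "side" or "top"; returns the picture (420x560x3 uint8, red, green, blue); there is no depth.
- optics.calibration(name): a dict with "mtx" (3x3 intrinsics, pixels), "dist_coeffs" ([k1, k2, p1, p2, k3] as OpenCV has them; the pictures are not rectified), "rvec" (rotation vector, rad) and "tvec" (3), from world to camera coordinates, as OpenCV has them. Camera axes: x right, y down, z forward; pixel columns grow to the right and rows downward; lengths in m; the calibration is good to about 2 mm. A picture is of the moment at which its call begins. calibration takes no time and is no camera call.
- ctrl.sign_off(): hands the job in, once; it reports no verdict.
Trained networks look in the newest picture that a camera, given by its name, has taken for a name from the list of things; names that differ only in an ending like _2 or _b are one class to them, and where a whole thing is asked for, a point or a joint stands for the part that bears it (a point fixed in the world has none). Each returns a list of dicts, best first, with "p" (0 to 1); they miss things now and then, are a little off and sometimes report something else, mostly with a low value. They report only what shows in the picture. A call takes as long as a camera call.
- optics.recognise(camera, thing): "xy" ([column, row] as shares, 0 to 1, of the picture: columns of its width, rows of its height, amid what is visible of it).
The state is a dict: "time": time; "qpos": joint angles; "dq": joint speeds; "joint_efforts": joint torques, N m; "eef_pos": TCP position; "tcp_rot": TCP orientation; "contact_force": force on the tool from outside, world axes, zero at the start; "wrist_torque": the same for the moment, N m; "opening": opening from 0.0 (shut) to 1.0 (fully open).
Only numpy, scipy, OpenCV 4.12 (cv2) and the standard library are available. Lean on these libraries where they do the work, as an engineer would, in place of code of your own. Each camera call takes 0.05 s, during which the arm holds its last target.

## Working session

There is one attempt and no reset: what is moved stays moved. The work goes in short steps, Python scripts to look and compute and a shell command to move; the robot and the scene stay as the last step left them, time stands still between calls to the robot, and variables do not carry over. Pictures are saved under pics/ and viewed, and the job is handed in when it is done.

```bash
mkdir -p pics; python3 - <<'E'
from plant import readout, optics
import cv2
s=readout.get_state(); print(s)
for c in ["top","side"]:
    im=optics.read_camera(c); cv2.imwrite(f"pics/{c}0.png",im[:,:,::-1])
    print(c,optics.calibration(c))
    for t in ["ring_mid","large_mid","cutter_box","lid_front","lid_bar","box_stop","ridge_top","spice_jar","scraper","box_floor"]:
        try:
            r=optics.recognise(c,t); print(c,t,[(round(d['p'],2),[round(d['xy'][0]*560,1),round(d['xy'][1]*420,1)]) for d in r[:3]])
        except Exception as e: print(t,e)
print(readout.get_state()['time'])
E
```

```text
{'time': 0.0, 'qpos': array([-1.31700122e+00,  2.87196650e-01,  1.57820774e+00,  1.39396051e-05,
        1.27857731e+00, -1.50020774e-01]), 'dq': array([-0.00033416, -0.00120436, -0.00131752,  0.0003963 , -0.00043889,
        0.00141183]), 'joint_efforts': array([-1.59796687e-04, -4.05984449e+01, -2.92623067e+01, -1.77728843e-04,
        5.91257049e-03,  2.75559309e-07]), 'eef_pos': array([ 0.26506236, -0.61999473,  0.20570994]), 'tcp_rot': array([ 8.34543127e-01, -5.50941324e-01, -8.82858144e-04, -8.04666839e-04]), 'contact_force': array([ 0.09307761, -0.67199471, -0.7378809 ]), 'wrist_torque': array([-0.01476872,  0.03571901,  0.0601177 ]), 'opening': 1.0005737473892986}
top {'mtx': array([[400.78229089,   0.        , 277.4947556 ],
       [  0.        , 400.78229089, 206.17649795],
       [  0.        ,   0.        ,   1.        ]]), 'dist_coeffs': array([-0.10154106,  0.        ,  0.        ,  0.        ,  0.        ]), 'rvec': array([ 2.15045127, -2.0812458 ,  0.21382305]), 'tvec': array([-0.0591781 ,  0.61996736,  0.84017783])}
top ring_mid [(0.59, [363.3, 213.9])]
top large_mi
[... 401 characters left out ...]
      , 283.26196756],
       [  0.        , 534.17753684, 211.43664655],
       [  0.        ,   0.        ,   1.        ]]), 'dist_coeffs': array([0.06313423, 0.        , 0.        , 0.        , 0.        ]), 'rvec': array([ 0.04493914, -2.7354721 ,  1.4875668 ]), 'tvec': array([0.61885703, 0.08708909, 1.14640333])}
side ring_mid [(0.76, [291.8, 187.9]), (0.17, [275.6, 260.3])]
side large_mid []
side cutter_box []
side lid_front [(0.91, [335.1, 239.9])]
side lid_bar [(0.73, [335.1, 238.3]), (0.58, [227.7, 200.0])]
side box_stop []
side ridge_top [(0.56, [273.9, 262.4])]
side spice_jar [(0.63, [228.4, 199.1])]
side scraper [(0.85, [199.0, 311.1])]
side box_floor [(0.78, [272.6, 258.0])]
1.1
```

View pics/top0.png

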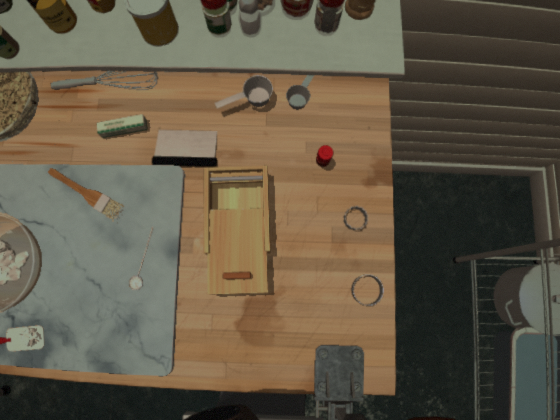

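View pics/side0.png

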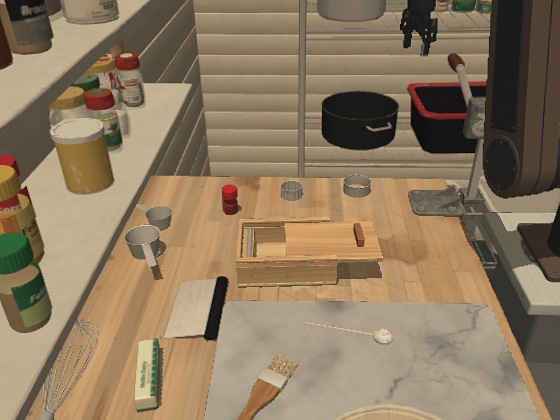

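Top view: the small ring is at about (355,218), the big ring at (367,291), the box at about (237,225), and the bar at (237,275). I'll zoom in for exact positions.

```bash
cat > h.py <<'E'
import numpy as np, cv2
from plant import readout, optics
from scipy.spatial.transform import Rotation as R
def ray(c,u,v):
    k=optics.calibration(c); p=cv2.undistortPoints(np.array([[[u,v]]],float),k['mtx'],k['dist_coeffs'])[0,0]
    Rm=cv2.Rodrigues(k['rvec'])[0]; o=-Rm.T@k['tvec']; return o,Rm.T@np.array([p[0],p[1],1])
def onz(c,u,v,z):
    o,d=ray(c,u,v); return o+d*(z-o[2])/d[2]
def proj(c,P):
    k=optics.calibration(c); return cv2.projectPoints(np.array(P,float).reshape(-1,1,3),k['rvec'],k['tvec'],k['mtx'],k['dist_coeffs'])[0][:,0]
E
python3 - <<'E'
from h import *
im=cv2.imread('pics/top0.png'); 
cv2.imwrite('pics/t_box.png',cv2.resize(im[155:305,190:290],None,fx=4,fy=4,interpolation=cv2.INTER_CUBIC))
cv2.imwrite('pics/t_ring.png',cv2.resize(im[195:315,330:400],None,fx=5,fy=5,interpolation=cv2.INTER_CUBIC))
im=cv2.imread('pics/side0.png'); 
cv2.imwrite('pics/s_box.png',cv2.resize(im[165:295,225:390],None,fx=4.5,fy=4.5,interpolation=cv2.INTER_CUBIC))
print(onz('top',355,218,.015),onz('side',291,190,.015),onz('top',367,291,.015),onz('side',357,186,.015))
E
```

```text
[ 0.60873787 -0.22328546  0.015     ] [ 0.60823529 -0.22302063  0.015     ] [ 0.43915088 -0.25084245  0.015     ] [ 0.44082735 -0.24638254  0.015     ]
```

View pics/t_box.png

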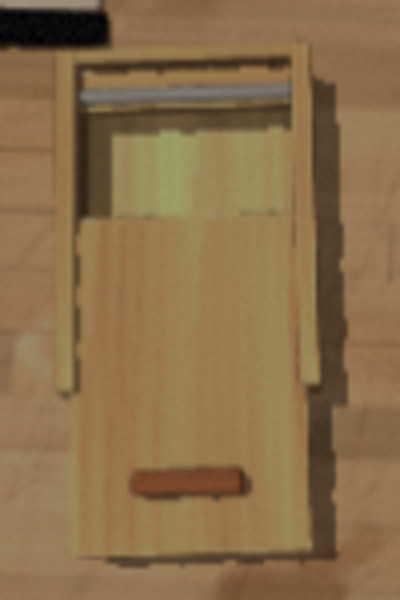

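View pics/t_ring.png

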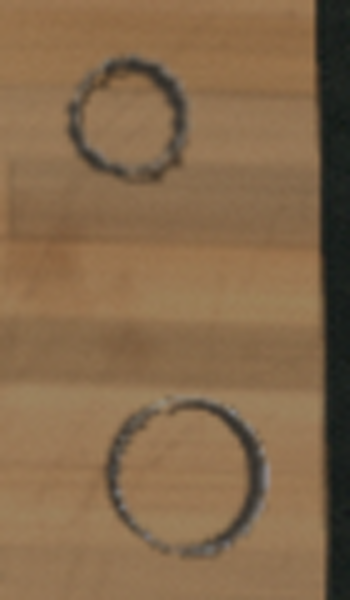

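View pics/s_box.png

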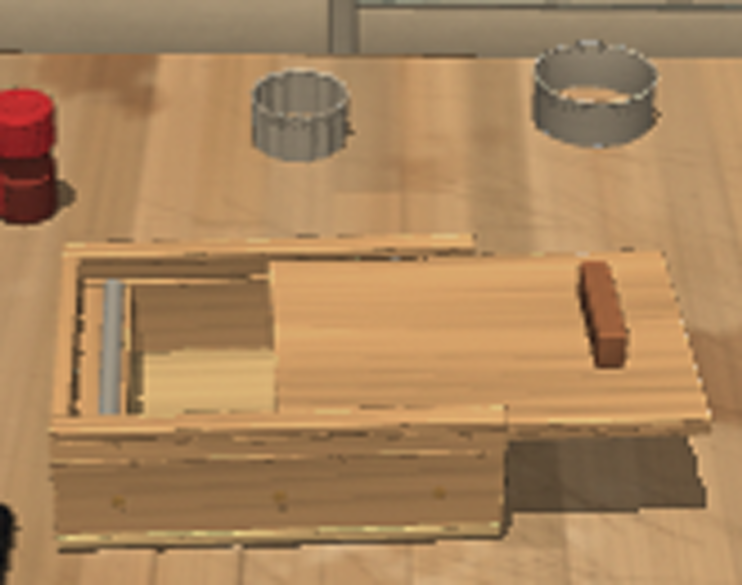

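```bash
python3 - <<'E'
from h import *
from scipy.optimize import least_squares
T=lambda x,y:((x+.5)/4-.5+190,(y+.5)/4-.5+155)
S=lambda x,y:((x+.5)/4.5-.5+225,(y+.5)/4.5-.5+165)
a,b,h=.098,.073,.0685
box=[('top',T(56,52),(a,b,h)),('top',T(309,43),(a,-b,h)),('top',T(320,384),(-a,-b,h)),('top',T(58,393),(-a,b,h)),
('side',S(58,549),(a,b,0)),('side',S(50,431),(a,b,h)),('side',S(507,407),(-a,b,h)),('side',S(64,245),(a,-b,h)),('side',S(474,236),(-a,-b,h)),('side',S(502,535),(-a,b,0))]
def res(p,pts,z):
    c,s=np.cos(p[2]),np.sin(p[2]);out=[]
    for cam,uv,P in pts:
        W=[p[0]+c*P[0]-s*P[1],p[1]+s*P[0]+c*P[1],P[2]+z]
        out.append(proj(cam,[W])[0]-uv)
    return np.ravel(out)
r=least_squares(res,[.6,.07,0],args=(box,0),loss='soft_l1');print(r.x,r.fun.reshape(-1,2).round(1).tolist())
B=r.x
print('origin check, side-top separately')
for cam in('top','side'):
    q=[x for x in box if x[0]==cam]; print(cam,least_squares(res,B,args=(q,0)).x)
l,w=.094,.0655
lid=[('top',T(73,552),(-l,w,.009)),('top',T(311,548),(-l,-w,.009)),('top',T(131,470),(-.048,.03,.029)),('top',T(239,466),(-.048,-.03,.029)),('top',T(135,497),(-.062,.03,.029)),('top',T(243,492),(-.062,-.03,.029)),('side',S(709,422),(-l,w,.009)),('side',S(664,252),(-l,-w,.009))]
r=least_squares(res,[.5,.07,0],args=(lid,.052));print('lid',r.x,r.fun.reshape(-1,2).round(1).tolist())
c,s=np.cos(B[2]),np.sin(B[2]);d=r.x[:2]-B[:2];print('lid in box',c*d[0]+s*d[1],-s*d[0]+c*d[1])
bf=B[:2]+[c*.035,s*.035];print('box_floor',bf)
for n,(x,y) in {'lidbar':(-.055,0)}.items():
    c2,s2=np.cos(r.x[2]),np.sin(r.x[2]);print(n,r.x[0]+c2*x,r.x[1]+s2*x)
st=readout.get_state();print(st['eef_pos'],R.from_quat(st['tcp_rot']).as_matrix().round(3))
E
```

```text
[0.61238008 0.0533702  0.07145868] [[-0.0, -0.0], [0.4, -0.2], [0.7, 0.3], [-0.3, 0.5], [0.1, 0.9], [-0.1, -0.2], [0.3, 2.2], [-0.4, -1.1], [-0.4, -1.5], [-0.1, 1.1]]
origin check, side-top separately
top [0.61269979 0.05384185 0.07056809]
side [0.61233189 0.05226882 0.07458466]
lid [0.52032029 0.04739998 0.05384451] [[-0.7, 0.9], [-0.0, 0.9], [-0.1, -0.5], [0.8, 0.0], [-1.1, -0.6], [-0.1, 0.1], [-0.2, -0.9], [-0.7, -0.7]]
lid in box -0.09225111102958462 0.0006178918786212979
box_floor [0.64729076 0.05586912]
lidbar 0.4653999989839039 0.044439963240265966
[ 0.26525267 -0.62066997  0.20711512] [[ 0.393 -0.92  -0.   ]
 [-0.92  -0.393  0.   ]
 [-0.    -0.    -1.   ]]
```

```bash
python3 -m crank '0 0 0 0 0 0.167; 0 0 0 0 0 0.166; -40 -40 0 0 0 0; -40 -40 0 0 0 0; -40 -40 0 0 0 0' 1 25
python3 -m crank '-40 -40 0 0 0 0; -40 -40 0 0 0 0; -40 -40 0 0 0 0;-40 -40 0 0 0 0; 0 0 0 0 0 0' 
cat >> h.py <<'E'
def to(x,y,z=None,yaw=None):
    s=readout.get_state(); M=R.from_quat(s['tcp_rot']).as_matrix(); p=s['eef_pos']
    d=np.array([x,y,p[2] if z is None else z])-p
    print('t',round(s['time'],2),'eef',p.round(4),'F',s['contact_force'].round(1),'open',round(s['opening'],3),'yaw x',round(np.arctan2(M[1,0],M[0,0]),3),'tilt',M[:2,2].round(4))
    print('tool shift mm',(M.T@d*1000).round(1))
    if yaw is not None: print('az', round((-(yaw-np.arctan2(M[1,0],M[0,0]))+np.pi/2)%np.pi-np.pi/2,3))
E
python3 -c "
from h import *
to(.6085,-.2232,.1,0.07-np.pi/2)"
```

```text
time: 1.72
eef_pos: [0.3773, -0.4913, 0.2072]
tcp_rot: [0.731, -0.682, 0.0, -0.0]
contact_force: [0.4, -0.5, -0.2]
opening: 0.995
time: 2.35
eef_pos: [0.5268, -0.3185, 0.2073]
tcp_rot: [0.734, -0.68, 0.0, -0.0]
contact_force: [-0.1, -0.7, 0.3]
opening: 1.001
t 2.35 eef [ 0.5268 -0.3185  0.2073] F [-0.1 -0.7  0.3] open 1.001 yaw x -1.494 tilt [0.0005 0.0004]
tool shift mm [-88.7 -88.7 107.4]
az 0.006
```

```bash
python3 -m crank '-30 -30 20 0 0 0.006; -30 -30 30 0 0 0; -29 -29 30 0 0 0; 0 0 27 0 0 0; 0 0 0 0 0 0' 1
python3 - <<'E'
from h import *
im=optics.read_camera('top');cv2.imwrite('pics/t1.png',cv2.resize(im[160:280,290:420,::-1],None,fx=5,fy=5,interpolation=cv2.INTER_CUBIC))
im=optics.read_camera('side');cv2.imwrite('pics/s1.png',cv2.resize(im[100:220,220:380,::-1],None,fx=5,fy=5,interpolation=cv2.INTER_CUBIC))
to(.6085,-.2232,.002,0.07-np.pi/2)
E
```

```text
time: 2.98
eef_pos: [0.6055, -0.2264, 0.097]
tcp_rot: [0.73, -0.684, -0.003, 0.001]
contact_force: [-0.0, -0.4, -0.3]
opening: 0.996
t 3.08 eef [ 0.6075 -0.228   0.1008] F [ 1.1 -0.5  0.6] open 1.001 yaw x -1.507 tilt [ 0.0004 -0.0005]
tool shift mm [-4.8 -1.3 98.8]
az -0.006
```

View pics/s1.png

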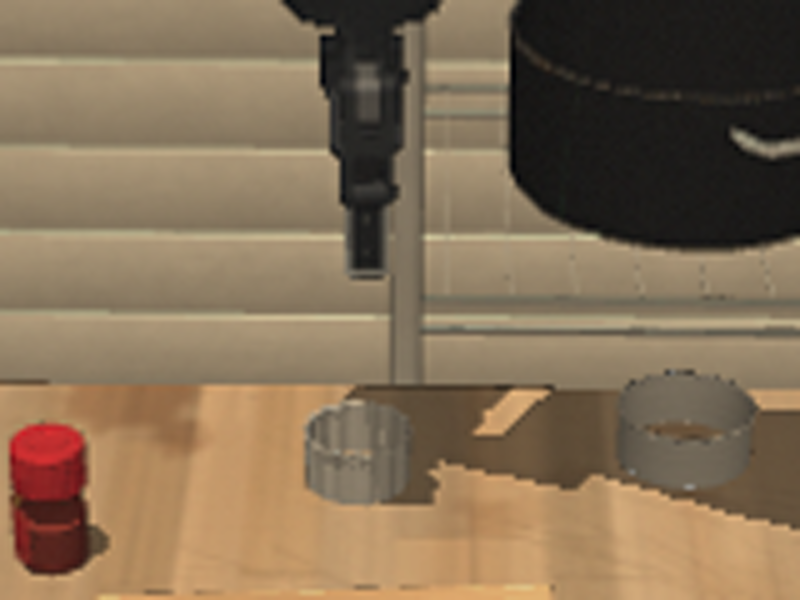

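View pics/t1.png

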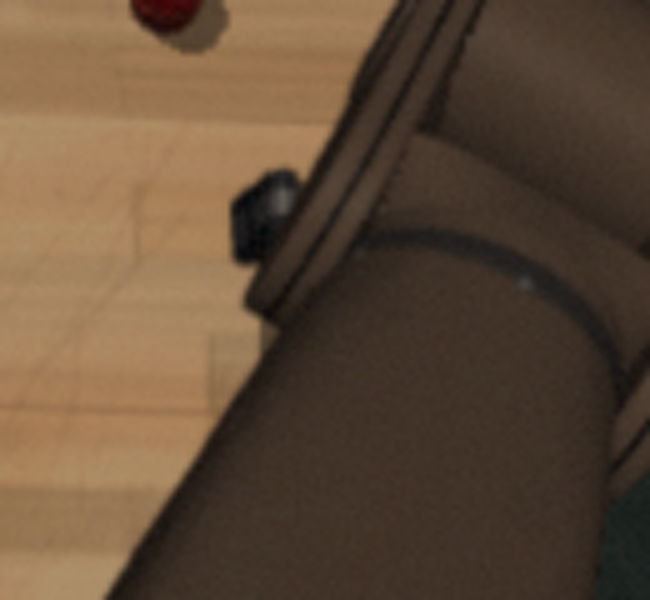

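```bash
python3 -m crank '-4.5 -1 35 0 0 0; 0 0 30 0 0 0; 0 0 20 0 0 0; 0 0 8 0 0 0; 0 0 0 0 0 0' 1
python3 -c "
from h import *
to(.6085,-.2232,.001,0.07-np.pi/2)"
```

```text
time: 3.7
eef_pos: [0.6086, -0.2228, 0.0076]
tcp_rot: [0.73, -0.684, 0.0, -0.0]
contact_force: [0.4, -0.2, -0.2]
opening: 1.001
t 3.7 eef [ 0.6086 -0.2228  0.0076] F [ 0.4 -0.2 -0.2] open 1.001 yaw x -1.506 tilt [ 0.0006 -0.0003]
tool shift mm [0.4 0.1 6.6]
az -0.006
```

```bash
python3 -m crank '0 0 8.5 0 0 0; 0 0 0 0 0 0; 0 0 0 0 0 0; 0 0 0 0 0 0;0 0 0 0 0 0' -1 25
python3 -m crank '0 0 0 0 0 0;0 0 0 0 0 0'
python3 -c "
from h import *
to(.6085,-.2232,.001,0.07-np.pi/2)
im=optics.read_camera('side');cv2.imwrite('pics/s2.png',cv2.resize(im[100:220,220:380,::-1],None,fx=5,fy=5,interpolation=cv2.INTER_CUBIC))"
```

```text
time: 4.32
eef_pos: [0.6088, -0.2225, -0.0009]
tcp_rot: [0.73, -0.684, 0.001, -0.0]
contact_force: [0.6, -0.4, 0.3]
opening: 0.606
time: 4.58
eef_pos: [0.6088, -0.2225, -0.0009]
tcp_rot: [0.73, -0.684, 0.001, -0.0]
contact_force: [0.5, -0.6, 2.5]
opening: 0.611
t 4.58 eef [ 0.6088 -0.2225 -0.0009] F [ 0.5 -0.6  2.5] open 0.611 yaw x -1.506 tilt [ 0.0012 -0.0005]
tool shift mm [ 0.7  0.4 -1.9]
az -0.005
```

View pics/s2.png

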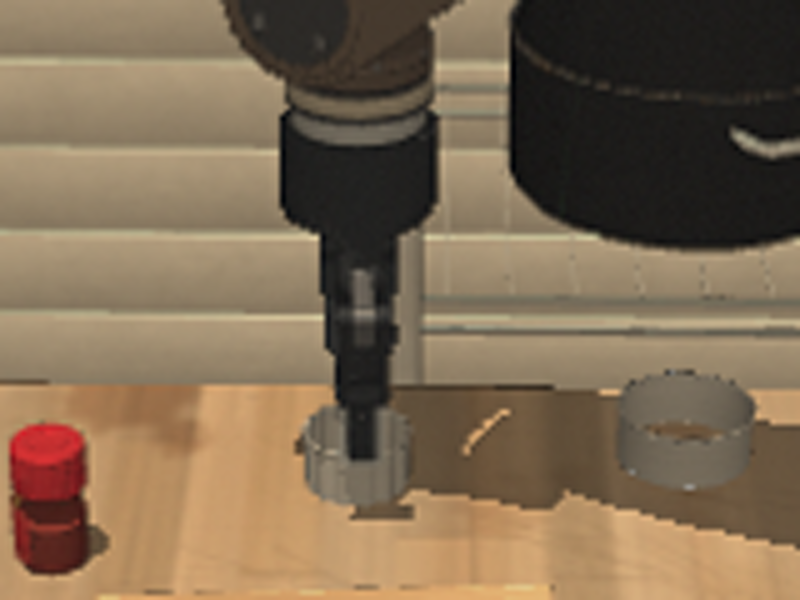

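The side view shows the ring held across its diameter, with the finger centred on it at about (360,430) in the crop. Next I'll lift it and carry it over.

```bash
python3 -m crank '0 0 -10 0 0 0; 0 0 -30 0 0 0; 0 0 -40 0 0 0; -10 0 -45 0 0 0;-40 -4 -10 0 0 0'
python3 -m crank '-50 -10 0 0 0 0;-50 -10 0 0 0 0;-50 -10 0 0 0 0;-45 -10 0 0 0 0;0 0 0 0 0 0' 
python3 -c "
from h import *
to(.6462,.0557,.08,0.068-np.pi/2)"
```

```text
time: 5.25
eef_pos: [0.6108, -0.1742, 0.1384]
tcp_rot: [0.729, -0.685, 0.003, -0.001]
contact_force: [0.5, -0.1, -0.5]
opening: 0.605
time: 5.88
eef_pos: [0.6356, 0.0282, 0.1334]
tcp_rot: [0.731, -0.682, -0.001, 0.0]
contact_force: [0.2, -0.4, -1.0]
opening: 0.608
t 5.88 eef [0.6356 0.0282 0.1334] F [ 0.2 -0.4 -1. ] open 0.608 yaw x -1.501 tilt [-0.0015  0.0004]
tool shift mm [-26.7 -12.5  53.4]
az 0.001
```

```bash
python3 -m crank '-26.5 -12 20 0 0 0; 0 0 15 0 0 0; 0 0 0 0 0 0; 0 0 0 0 0 0'
python3 - <<'E'
from h import *
to(.6462,.0557,.08,0.068-np.pi/2)
im=optics.read_camera('side');cv2.imwrite('pics/s3.png',cv2.resize(im[120:290,220:390,::-1],None,fx=4,fy=3.5,interpolation=cv2.INTER_CUBIC))
im=optics.read_camera('top');cv2.imwrite('pics/t3.png',cv2.resize(im[130:300,170:330,::-1],None,fx=3.5,fy=3.5,interpolation=cv2.INTER_CUBIC))
E
```

```text
time: 6.38
eef_pos: [0.6466, 0.051, 0.099]
tcp_rot: [0.729, -0.684, 0.0, 0.0]
contact_force: [0.5, 0.1, -0.5]
opening: 0.606
t 6.38 eef [0.6466 0.051  0.099 ] F [ 0.5  0.1 -0.5] open 0.606 yaw x -1.507 tilt [ 0.0001 -0.0003]
tool shift mm [-4.7  0.1 19. ]
az -0.004
```

View pics/s3.png

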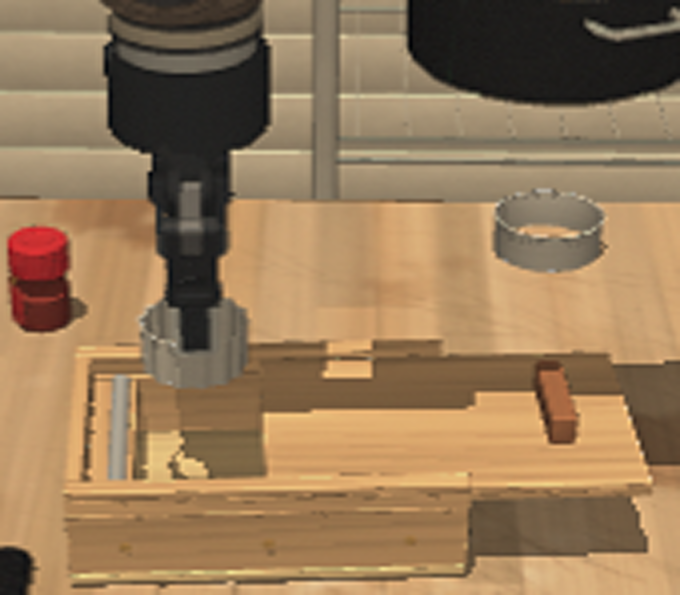

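View pics/t3.png

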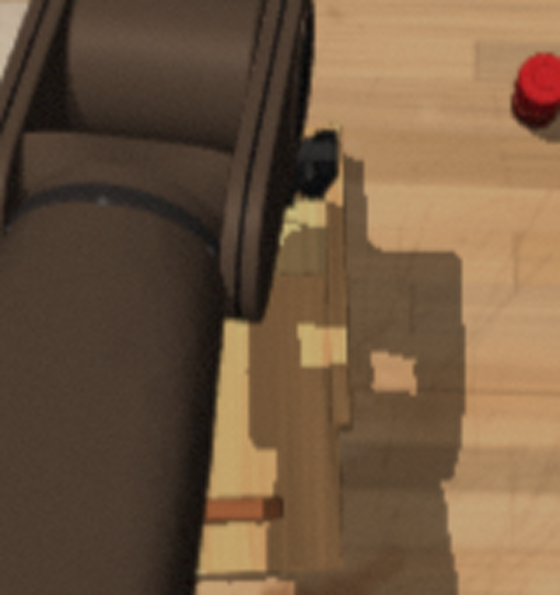

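```bash
python3 - <<'E'
from h import *
c,s=np.cos(.069),np.sin(.069)
print(proj('side',[[.6466,.051,.115],[.6466+.0275,.051,.115],[.6466-.0275,.051,.115]]), 'obs 255..281.8')
# box-frame points: ridge edge ledge x=66 at z=52, lid front
for x,z in((.066,.052),(.074,.055),(.0018,.061)):
    print(x,proj('side',[[.6124+c*x,.0534+s*x,z]]),proj('top',[[.6124+c*x,.0534+s*x,z]]))
E
```

```text
[[268.03159712 216.62932965]
 [254.28155757 216.45661478]
 [281.80475647 216.80278629]] obs 255..281.8
0.066 [[253.19832185 243.94870137]] [[236.38101148 181.70046873]]
0.074 [[249.22477619 242.87122041]] [[236.20442826 178.01321663]]
0.0018 [[284.46501175 239.55632576]] [[236.44156102 208.18538201]]
```

```bash
python3 -m crank '-4.5 0 20 0 0 0; 0 0 20 0 0 0; 0 0 0 0 0 0'
python3 -m crank '0 0 15 0 0 0; 0 0 15 0 0 0;0 0 10 0 0 0;0 0 5 0 0 0;0 0 0 0 0 0'
python3 -c "
from h import *
to(.6462,.0557,.01,0.068-np.pi/2)"
```

```text
time: 6.85
eef_pos: [0.6435, 0.057, 0.0546]
tcp_rot: [0.73, -0.684, -0.003, 0.002]
contact_force: [-0.6, 0.2, -1.3]
opening: 0.604
time: 7.48
eef_pos: [0.6461, 0.0568, 0.0132]
tcp_rot: [0.73, -0.684, -0.0, 0.0]
contact_force: [0.5, 0.1, -0.8]
opening: 0.604
t 7.47 eef [0.6461 0.0568 0.0132] F [ 0.5  0.1 -0.8] open 0.604 yaw x -1.506 tilt [-0.0007  0.0001]
tool shift mm [ 1.1 -0.   3.2]
az -0.003
```

```bash
python3 -m crank '0 0 2 0 0 0; 0 0 0 0 0 0; 0 0 0 0 0 0' 0.6
python3 -m crank '0 0 0 0 0 0; 0 0 -15 0 0 0; 0 0 -30 0 0 0; 0 0 -40 0 0 0; 0 0 -40 0 0 0'
python3 - <<'E'
from h import *
im=optics.read_camera('side');cv2.imwrite('pics/s4.png',cv2.resize(im[120:290,220:390,::-1],None,fx=4,fy=3.5,interpolation=cv2.INTER_CUBIC))
to(.42,.042,.12,0.068-np.pi/2)
E
```

```text
time: 7.85
eef_pos: [0.6467, 0.0567, 0.0121]
tcp_rot: [0.73, -0.684, 0.0, -0.0]
contact_force: [-0.1, 0.3, 0.3]
opening: 0.799
time: 8.48
eef_pos: [0.6465, 0.0568, 0.139]
tcp_rot: [0.73, -0.684, 0.0, -0.0]
contact_force: [0.3, 0.1, -0.6]
opening: 0.804
t 8.53 eef [0.6503 0.0567 0.1464] F [2.8 0.  4.1] open 0.8 yaw x -1.506 tilt [ 0.0122 -0.0008]
tool shift mm [ -0.4 231.   23.6]
az -0.003
```

View pics/s4.png

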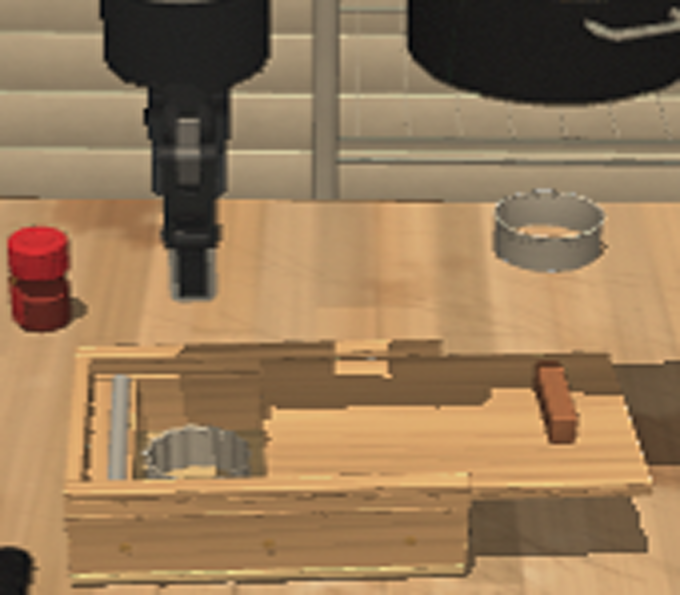

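The ring stands on the box floor at about (195,455) in the crop. Next I shut the fingers and go behind the thumb bar.

```bash
python3 -m crank '0 40 0 0 0 0; 0 50 0 0 0 0; 0 50 0 0 0 0; 0 45 0 0 0 0; 0 30 0 0 0 0' -1 40
python3 -m crank '0 0 0 0 0 0; 0 0 0 0 0 0'
python3 -c "
from h import *
to(.429,.0412,.066,0.069-np.pi/2)"
```

```text
time: 9.15
eef_pos: [0.4301, 0.0429, 0.1371]
tcp_rot: [0.73, -0.684, 0.0, -0.0]
contact_force: [-0.4, -0.9, 0.7]
opening: 0.002
time: 9.4
eef_pos: [0.4331, 0.0427, 0.1377]
tcp_rot: [0.73, -0.684, 0.001, -0.001]
contact_force: [1.1, -0.3, 0.5]
opening: 0.001
t 9.4 eef [0.4331 0.0427 0.1377] F [ 1.1 -0.3  0.5] open 0.001 yaw x -1.506 tilt [ 0.0027 -0.0003]
tool shift mm [ 1.2  4.3 71.7]
az -0.004
```

```bash
python3 -m crank '1 2 25 0 0 0; 0 0 25 0 0 0; 0 0 15 0 0 0; 0 0 5 0 0 0; 0 0 0 0 0 0'
python3 - <<'E'
from h import *
im=optics.read_camera('side');cv2.imwrite('pics/s5.png',cv2.resize(im[120:290,220:400,::-1],None,fx=4,fy=3.5,interpolation=cv2.INTER_CUBIC))
im=optics.read_camera('top');cv2.imwrite('pics/t5.png',cv2.resize(im[150:310,190:290,::-1],None,fx=3.5,fy=3.5,interpolation=cv2.INTER_CUBIC))
to(.429,.0412,.066,0.069-np.pi/2)
E
```

```text
time: 10.02
eef_pos: [0.4304, 0.0417, 0.0668]
tcp_rot: [0.73, -0.684, 0.0, -0.0]
contact_force: [0.3, -0.5, -0.6]
opening: 0.001
t 10.12 eef [0.4307 0.0416 0.0675] F [ 0.2 -1.   0.8] open 0.003 yaw x -1.506 tilt [ 0.0016 -0.0002]
tool shift mm [0.3 1.7 1.5]
az -0.004
```

View pics/s5.png

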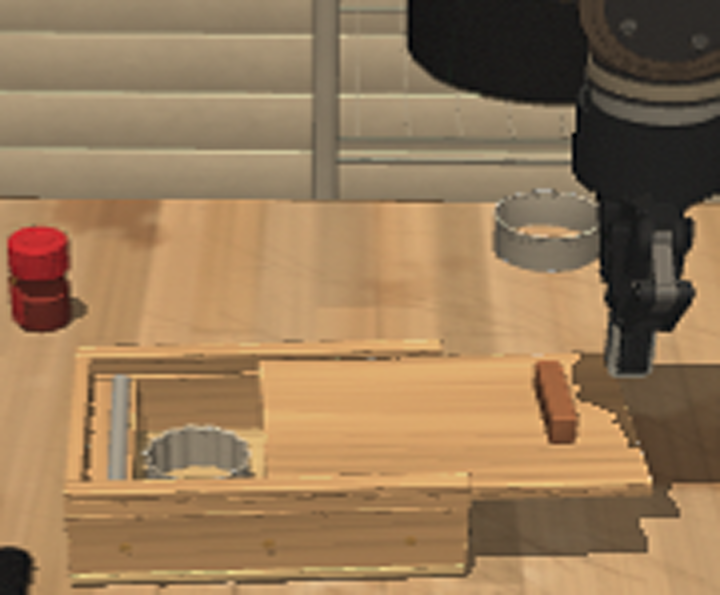

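View pics/t5.png

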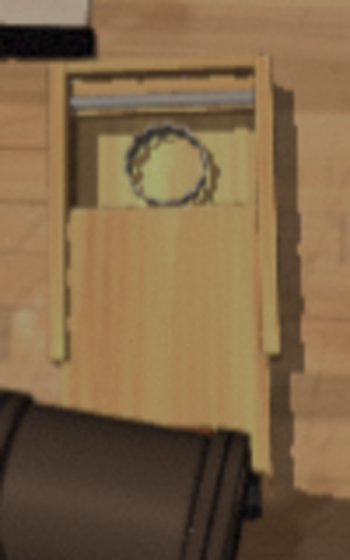

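```bash
python3 -m crank '0 -4 1 0 0 0; 0 -4 0 0 0 0; 0 -4 0 0 0 0; 0 -3 0 0 0 0; 0 -3 0 0 0 0'
python3 -m crank '0 -4 0 0 0 0; 0 -4 0 0 0 0; 0 -5 0 0 0 0; 0 -5 0 0 0 0; 0 -5 0 0 0 0'
python3 -c "
from h import *
to(.5356,.0481,.066,0.069-np.pi/2)"
```

```text
time: 10.75
eef_pos: [0.448, 0.0429, 0.0656]
tcp_rot: [0.73, -0.684, -0.0, 0.0]
contact_force: [0.7, 1.2, 0.0]
opening: 0.002
time: 11.38
eef_pos: [0.4711, 0.0444, 0.0656]
tcp_rot: [0.73, -0.684, 0.0, -0.0]
contact_force: [0.1, -0.4, 0.2]
opening: 0.004
t 11.38 eef [0.4711 0.0444 0.0656] F [ 0.1 -0.4  0.2] open 0.004 yaw x -1.506 tilt [0.0001 0.    ]
tool shift mm [  0.5 -64.6  -0.4]
az -0.004
```

```bash
python3 - <<'E'
from h import *
im=optics.read_camera('side');cv2.imwrite('pics/s6.png',cv2.resize(im[120:290,220:400,::-1],None,fx=4,fy=3.5,interpolation=cv2.INTER_CUBIC))
to(.5356,.0481,.066,0.069-np.pi/2)
E
```

```text
t 11.43 eef [0.4718 0.0443 0.0658] F [ 0.9 -0.3  0.6] open -0.004 yaw x -1.506 tilt [ 0.0009 -0.0001]
tool shift mm [  0.4 -63.9  -0.1]
az -0.004
```

View pics/s6.png

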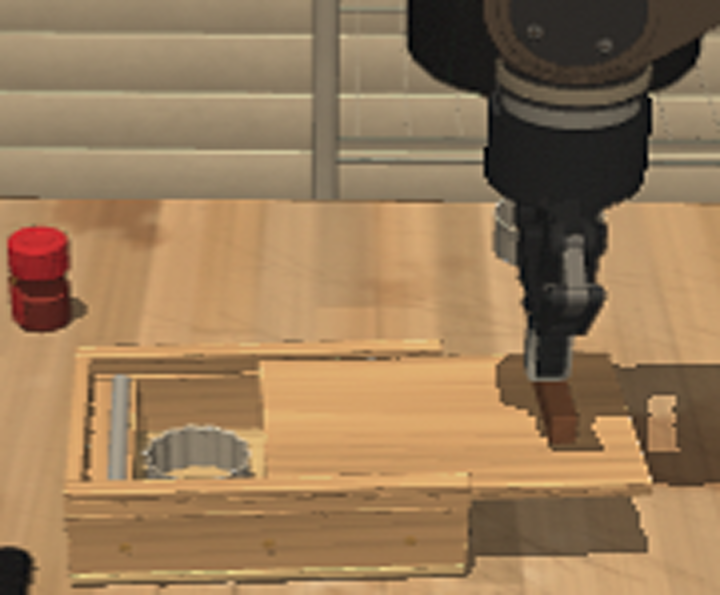

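```bash
python3 - <<'E'
from h import *
for P in ([.4718,.0443,.066],[.4654,.0444,.081],[.4654,.0144,.081],[.4654,.0744,.081],[.458,.0744,.061],[.4718,-.0,.066]):
    u=proj('side',[P])[0]; print(P,u.round(1),((u-[220,120])*[4,3.5]).round(0))
im=optics.read_camera('top');cv2.imwrite('pics/t6.png',cv2.resize(im[150:310,190:290,::-1],None,fx=3.5,fy=3.5,interpolation=cv2.INTER_CUBIC))
E
```

```text
[0.4718, 0.0443, 0.066] [354.3 235.9] [537. 406.]
[0.4654, 0.0444, 0.081] [358. 230.] [552. 385.]
[0.4654, 0.0144, 0.081] [356.8 221.7] [547. 356.]
[0.4654, 0.0744, 0.081] [359.2 238.7] [557. 415.]
[0.458, 0.0744, 0.061] [362.3 246.9] [569. 444.]
[0.4718, -0.0, 0.066] [352.8 223.7] [531. 363.]
```

View pics/t6.png

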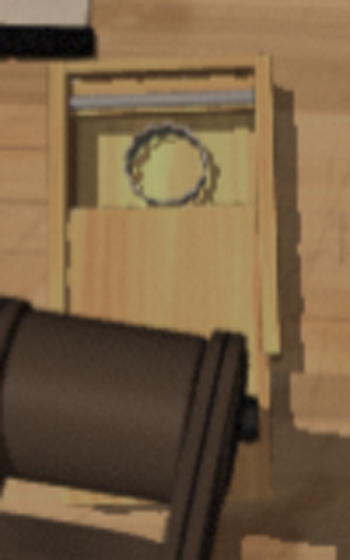

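```bash
python3 - <<'E'
from h import *
def zt(u,v,y):
    o,d=ray('side',u,v); return (o+d*(y-o[1])/d[1]).round(4)
print('now',zt(357,228.6,.0443+.01))
print('s5',zt(220+630/4,120+376/3.5,.0416+.01))
print('s4 open.8 tcp .6503 .0567 .1464',zt(220+193/4,120+299/3.5,.0567+.036))
print('s2 open.61 tcp .6088,-.2225,-.0009',zt(220+360/5,100+458/5,-.2225+.028))
print('s1 open1 tcp .6075 -.228 .1008',zt(220+367/5,100+276/5,-.228+.045))
E
```

```text
now [0.4688 0.0543 0.0912]
s5 [0.4281 0.0516 0.0929]
s4 open.8 tcp .6503 .0567 .1464 [0.6422 0.0927 0.1678]
s2 open.61 tcp .6088,-.2225,-.0009 [ 0.605  -0.1945  0.0273]
s1 open1 tcp .6075 -.228 .1008 [ 0.6013 -0.183   0.1332]
```

The side view shows the visible fingertips 20–25 mm higher than the stated TCP. They passed over the bar at about (548,380) without touching it. I'll back off and come in lower, watching the force.

```bash
python3 -m crank '0 15 0 0 0 0; 0 15 0 0 0 0; 0 11 0 0 0 0; 0 0 0 0 0 0'
python3 -m crank '0 0 8 0 0 0; 0 0 6 0 0 0; 0 0 4 0 0 0; 0 0 0 0 0 0'
python3 - <<'E'
from h import *
im=optics.read_camera('side');cv2.imwrite('pics/s7.png',cv2.resize(im[120:290,220:400,::-1],None,fx=4,fy=3.5,interpolation=cv2.INTER_CUBIC))
to(.429,.0412,.044,0.069-np.pi/2)
E
```

```text
time: 11.98
eef_pos: [0.4287, 0.0418, 0.0655]
tcp_rot: [0.73, -0.684, -0.0, 0.0]
contact_force: [0.2, 0.2, -0.6]
opening: -0.001
time: 12.48
eef_pos: [0.4295, 0.0418, 0.047]
tcp_rot: [0.73, -0.684, -0.001, 0.0]
contact_force: [0.4, 0.6, -0.0]
opening: -0.004
t 12.53 eef [0.4297 0.0417 0.0473] F [ 0.3 -0.1 -0.3] open -0.003 yaw x -1.506 tilt [-0.0008  0.0001]
tool shift mm [0.5 0.8 3.3]
az -0.004
```

View pics/s7.png

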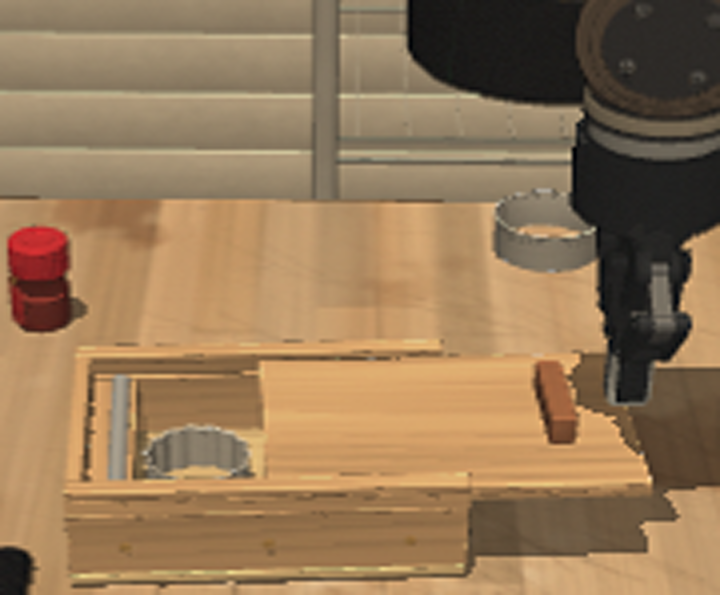

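```bash
python3 -m crank '0 0 2 0 0 0; 0 0 2 0 0 0; 0 0 0 0 0 0'
python3 -m crank '0 -5 0 0 0 0; 0 -5 0 0 0 0; 0 -3 0 0 0 0; 0 -3 0 0 0 0; 0 -3 0 0 0 0'
python3 -m crank '0 -4 0 0 0 0; 0 -4 0 0 0 0; 0 -5 0 0 0 0'
python3 - <<'E'
from h import *
im=optics.read_camera('side');cv2.imwrite('pics/s8.png',cv2.resize(im[120:290,220:400,::-1],None,fx=4,fy=3.5,interpolation=cv2.INTER_CUBIC))
to(.5356,.0481,.044,0.069-np.pi/2)
E
```

```text
time: 12.9
eef_pos: [0.4297, 0.0417, 0.0435]
tcp_rot: [0.73, -0.684, -0.0, 0.0]
contact_force: [-0.5, -0.4, -0.3]
opening: 0.003
time: 13.52
eef_pos: [0.4483, 0.043, 0.0435]
tcp_rot: [0.73, -0.684, -0.001, 0.001]
contact_force: [-2.9, -0.4, 1.3]
opening: -0.001
time: 13.9
eef_pos: [0.4618, 0.0439, 0.0436]
tcp_rot: [0.73, -0.684, -0.0, 0.0]
contact_force: [-2.6, -0.9, 1.4]
opening: -0.0
t 13.95 eef [0.4628 0.0438 0.0438] F [-0.7 -0.3 -0.5] open -0.004 yaw x -1.506 tilt [ 0.0014 -0.    ]
tool shift mm [  0.4 -72.9  -0.1]
az -0.004
```

View pics/s8.png

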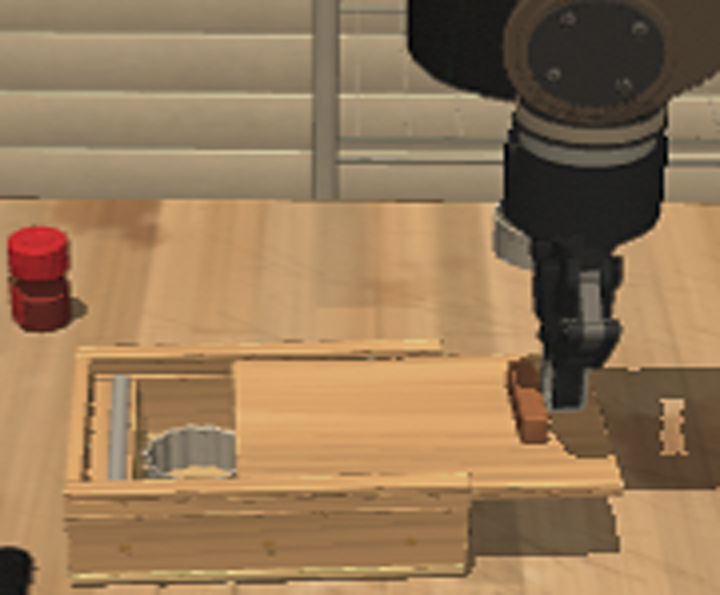

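The lid is moving: its leading edge is now at x≈235 in the crop. I'll continue.

```bash
python3 -m crank '0 -4 0 0 0 0; 0 -5 0 0 0 0; 0 -5 0 0 0 0;0 -5 0 0 0 0;0 -5 0 0 0 0'
python3 -m crank '0 -5 0 0 0 0; 0 -5 0 0 0 0; 0 -5 0 0 0 0;0 -4 0 0 0 0;0 -3 0 0 0 0'
python3 - <<'E'
from h import *
im=optics.read_camera('side');cv2.imwrite('pics/s9.png',cv2.resize(im[120:290,220:400,::-1],None,fx=4,fy=3.5,interpolation=cv2.INTER_CUBIC))
to(.5356,.0481,.044,0.069-np.pi/2)
E
```

```text
time: 14.58
eef_pos: [0.4861, 0.0454, 0.0436]
tcp_rot: [0.73, -0.684, 0.0, -0.0]
contact_force: [-2.1, -0.6, 0.5]
opening: -0.004
time: 15.2
eef_pos: [0.5079, 0.0468, 0.0436]
tcp_rot: [0.73, -0.684, 0.0, 0.0]
contact_force: [-1.0, -0.8, -0.4]
opening: -0.003
t 15.25 eef [0.5083 0.0468 0.0437] F [ 0.1  0.5 -0.3] open 0.005 yaw x -1.506 tilt [ 0.0007 -0.    ]
tool shift mm [  0.4 -27.3  -0.3]
az -0.004
```

View pics/s9.png

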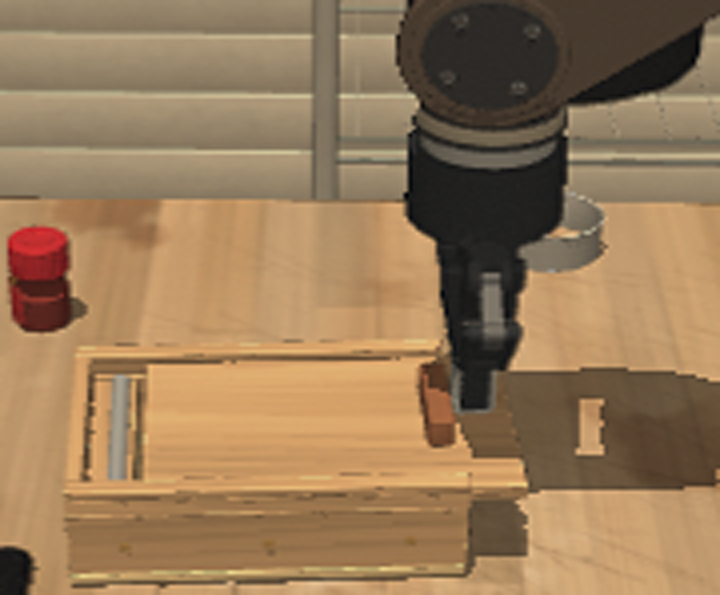

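```bash
python3 -m crank '0 -3 0 0 0 0; 0 -3 0 0 0 0; 0 -2 0 0 0 0;0 -1.5 0 0 0 0;0 -1.5 0 0 0 0'
python3 -m crank '0 -1 0 0 0 0; 0 -1 0 0 0 0'
python3 -m crank '0 -1 0 0 0 0; 0 -1 0 0 0 0'
python3 -m crank '0 -1 0 0 0 0; 0 -1 0 0 0 0'
```

```text
time: 15.88
eef_pos: [0.5186, 0.0475, 0.0437]
tcp_rot: [0.73, -0.684, -0.0, 0.0]
contact_force: [-1.9, 0.2, 0.8]
opening: -0.001
time: 16.12
eef_pos: [0.5206, 0.0476, 0.0437]
tcp_rot: [0.73, -0.684, -0.0, 0.0]
contact_force: [-2.8, -0.3, 0.7]
opening: 0.001
time: 16.38
eef_pos: [0.5225, 0.0477, 0.0436]
tcp_rot: [0.73, -0.684, -0.0, 0.0]
contact_force: [-2.9, -1.6, 2.1]
opening: -0.003
time: 16.62
eef_pos: [0.5246, 0.0478, 0.0437]
tcp_rot: [0.73, -0.684, -0.0, 0.0]
contact_force: [-4.2, -0.3, 2.9]
opening: 0.001
```

```bash
python3 -m crank '0 -1 0 0 0 0; 0 -1 0 0 0 0'
python3 -m crank '0 -1 0 0 0 0; 0 -1 0 0 0 0'
```

```text
time: 16.88
eef_pos: [0.5264, 0.048, 0.0437]
tcp_rot: [0.73, -0.684, -0.0, 0.0]
contact_force: [-7.0, -0.5, 6.0]
opening: -0.003
time: 17.12
eef_pos: [0.5263, 0.048, 0.0435]
tcp_rot: [0.73, -0.684, -0.002, 0.003]
contact_force: [-12.5, -1.8, 8.9]
opening: 0.002
```

```bash
python3 -m crank '0 -1 0 0 0 0'
python3 -m crank '0 -1 0 0 0 0'
python3 -m crank '0 -1 0 0 0 0'
```

```text
time: 17.25
eef_pos: [0.5263, 0.048, 0.0434]
tcp_rot: [0.73, -0.683, -0.003, 0.003]
contact_force: [-14.4, -2.2, 11.2]
opening: -0.004
time: 17.38
eef_pos: [0.5264, 0.0481, 0.0435]
tcp_rot: [0.73, -0.683, -0.004, 0.004]
contact_force: [-16.5, -2.4, 13.1]
opening: 0.002
time: 17.5
eef_pos: [0.5271, 0.0482, 0.0434]
tcp_rot: [0.73, -0.683, -0.005, 0.005]
contact_force: [-17.0, -2.1, 14.6]
opening: 0.003
```

```bash
python3 -m crank '0 -1 -0.5 0 0 0'
python3 -m crank '0 -1 -0.5 0 0 0'
python3 -m crank '0 0 0 0 0 0'
```

```text
time: 17.62
eef_pos: [0.5278, 0.0483, 0.0435]
tcp_rot: [0.73, -0.683, -0.005, 0.005]
contact_force: [-16.0, -1.4, 10.3]
opening: -0.007
time: 17.75
eef_pos: [0.5284, 0.0485, 0.0436]
tcp_rot: [0.73, -0.683, -0.005, 0.005]
contact_force: [-15.9, -1.5, 8.7]
opening: -0.006
time: 17.88
eef_pos: [0.5285, 0.0485, 0.0436]
tcp_rot: [0.73, -0.683, -0.005, 0.005]
contact_force: [-16.1, -0.8, 10.0]
opening: 0.003
```

```bash
python3 -m crank '0 -1 -0.3 0 0 0'
python3 -m crank '0 -1 -0.3 0 0 0'
python3 -m crank '0 -1 -0.3 0 0 0'
python3 -m crank '0 -1 -0.3 0 0 0'
```

```text
time: 18.0
eef_pos: [0.529, 0.0486, 0.0436]
tcp_rot: [0.73, -0.683, -0.005, 0.005]
contact_force: [-16.3, -1.3, 9.3]
opening: 0.001
time: 18.12
eef_pos: [0.5298, 0.0487, 0.0436]
tcp_rot: [0.73, -0.683, -0.006, 0.005]
contact_force: [-16.6, -1.4, 7.9]
opening: 0.001
time: 18.25
eef_pos: [0.5314, 0.0489, 0.0437]
tcp_rot: [0.73, -0.684, -0.005, 0.004]
contact_force: [-12.0, -0.4, 3.6]
opening: 0.002
time: 18.38
eef_pos: [0.533, 0.049, 0.0437]
tcp_rot: [0.73, -0.684, -0.004, 0.004]
contact_force: [-10.3, 0.1, 1.6]
opening: 0.003
```

```bash
python3 -m crank '0 -1 0 0 0 0'
python3 -m crank '0 -1 0 0 0 0'
python3 -m crank '0 -1 0 0 0 0'
python3 -m crank '0 -1 0 0 0 0'
```

```text
time: 18.5
eef_pos: [0.5341, 0.0491, 0.0437]
tcp_rot: [0.73, -0.684, -0.004, 0.004]
contact_force: [-10.4, -0.3, 2.2]
opening: -0.002
time: 18.62
eef_pos: [0.5359, 0.0492, 0.0437]
tcp_rot: [0.73, -0.684, -0.004, 0.003]
contact_force: [-6.8, -0.5, -0.5]
opening: -0.0
time: 18.75
eef_pos: [0.5364, 0.049, 0.0437]
tcp_rot: [0.73, -0.684, -0.004, 0.004]
contact_force: [-11.9, -1.6, 3.6]
opening: 0.0
time: 18.88
eef_pos: [0.5363, 0.049, 0.0436]
tcp_rot: [0.73, -0.684, -0.005, 0.005]
contact_force: [-14.5, -2.3, 6.1]
opening: -0.002
```

```bash
python3 -m crank '0 -1 -0.3 0 0 0'
python3 -m crank '0 -1 -0.3 0 0 0'
python3 -m crank '0 -1 -0.3 0 0 0'
python3 -m crank '0 -1 -0.3 0 0 0; 0 0 0 0 0 0'
python3 - <<'E'
from h import *
im=optics.read_camera('side');cv2.imwrite('pics/s10.png',cv2.resize(im[190:280,220:350,::-1],None,fx=6,fy=6,interpolation=cv2.INTER_CUBIC))
im=optics.read_camera('top');cv2.imwrite('pics/t10.png',cv2.resize(im[150:290,190:290,::-1],None,fx=4,fy=4,interpolation=cv2.INTER_CUBIC))
E
```

```text
time: 19.0
eef_pos: [0.5362, 0.049, 0.0437]
tcp_rot: [0.73, -0.683, -0.006, 0.006]
contact_force: [-17.2, -2.3, 6.8]
opening: -0.006
time: 19.12
eef_pos: [0.5362, 0.0491, 0.0437]
tcp_rot: [0.73, -0.683, -0.007, 0.007]
contact_force: [-19.2, -3.2, 7.6]
opening: 0.003
time: 19.25
eef_pos: [0.5361, 0.0491, 0.0437]
tcp_rot: [0.73, -0.683, -0.008, 0.008]
contact_force: [-20.7, -4.4, 7.5]
opening: 0.001
time: 19.5
eef_pos: [0.5361, 0.049, 0.0438]
tcp_rot: [0.73, -0.683, -0.009, 0.009]
contact_force: [-21.9, -3.0, 9.2]
opening: 0.0
```

View pics/s10.png

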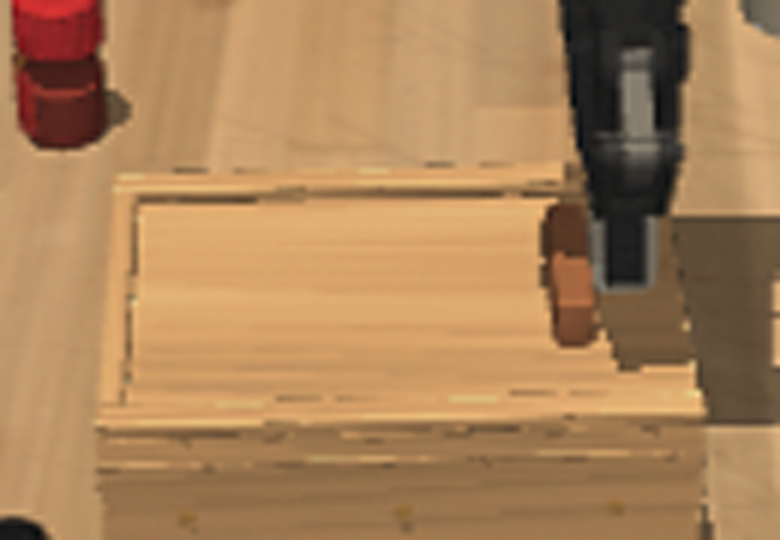

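View pics/t10.png

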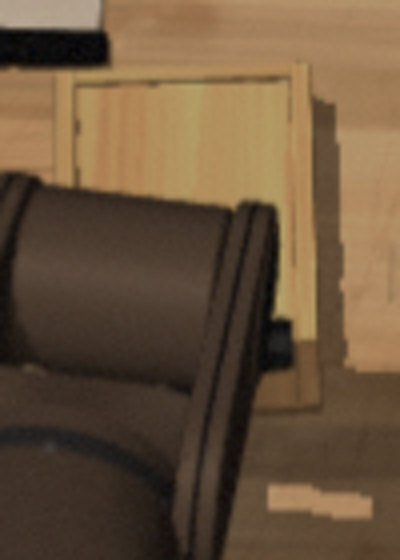

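```bash
python3 -m crank '0 -1 -0.3 0 0 0;0 -0.7 0 0 0 0;0 0 0 0 0 0'
python3 -m crank '0 3 0 0 0 0;0 3 0 0 0 0;0 4 0 0 0 0;0 5 0 0 0 0; 0 8 0 0 0 0'
python3 -m crank '0 8 -5 0 0 0;0 0 -30 0 0 0;0 0 -40 0 0 0;0 0 -40 0 0 0;0 45 0 0 0 0'
python3 -m crank '50 0 0 0 0 0;50 0 0 0 0 0;50 0 0 0 0 0;50 0 0 0 0 0;0 0 0 0 0 0'
python3 - <<'E'
from h import *
im=optics.read_camera('side');cv2.imwrite('pics/s11.png',cv2.resize(im[160:290,215:375,::-1],None,fx=4.6,fy=4.6,interpolation=cv2.INTER_CUBIC))
im=optics.read_camera('top');cv2.imwrite('pics/t11.png',cv2.resize(im[150:290,190:290,::-1],None,fx=4,fy=4,interpolation=cv2.INTER_CUBIC))
to(.5,.05,.1)
E
```

```text
time: 19.98
eef_pos: [0.536, 0.049, 0.0438]
tcp_rot: [0.73, -0.683, -0.01, 0.011]
contact_force: [-25.8, -5.0, 12.0]
opening: 0.0
time: 20.6
eef_pos: [0.5255, 0.0478, 0.0481]
tcp_rot: [0.73, -0.684, 0.001, -0.001]
contact_force: [-0.9, -0.5, -0.5]
opening: -0.001
time: 21.22
eef_pos: [0.4756, 0.0438, 0.1681]
tcp_rot: [0.73, -0.684, 0.005, -0.004]
contact_force: [-0.7, 0.2, 0.3]
opening: -0.003
time: 21.85
eef_pos: [0.4845, -0.1581, 0.1631]
tcp_rot: [0.728, -0.685, 0.001, -0.0]
contact_force: [-0.1, 1.8, 0.0]
opening: -0.004
t 21.95 eef [ 0.4842 -0.1552  0.1625] F [ 0.3  0.1 -1. ] open -0.002 yaw x -1.507 tilt [0.0004 0.0003]
tool shift mm [-203.8  -28.8   62.6]
```

View pics/s11.png

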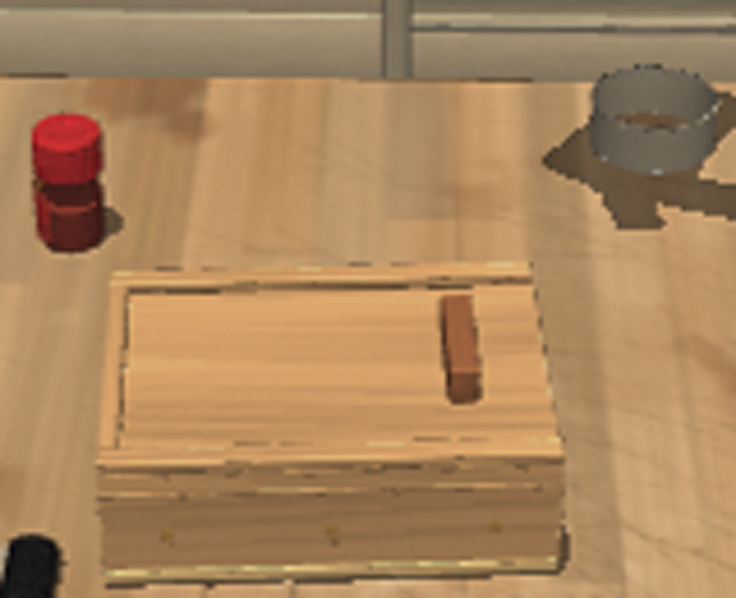

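View pics/t11.png

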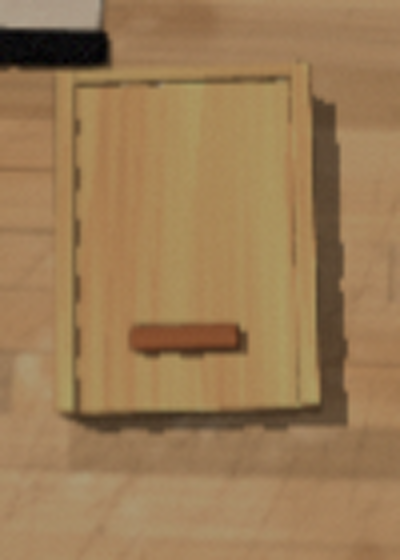

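```bash
python3 -c "
from plant import ctrl; print(ctrl.sign_off())"
```

```text
the job is handed in; nothing more can be done
None
```

I put the small fluted ring on the box floor and slid the lid shut with closed fingers against the thumb bar. The job is handed in; the robot gave no verdict.

- **Push forces:** The lid passed the ridge at about 17 N, then dragged at 7–12 N. It then stood without moving while I raised the push to about 26 N. That was the highest push along x; the downward force on the lid peaked at about 15 N. I had no reading of the force between lid and box, so the 60 N limit is not checked directly.
- **Last pictures:** The lid's tail is flush with the mouth and its front edge is against the stop wall. They can't resolve the last millimetre. After I backed off, the lid and bar had not moved beyond reading error (about 0.4 pixel, under 1 mm).
- **Ring and bystanders:** I saw the ring on the floor before closing, and it is hidden now. The big ring and jar look unmoved by eye, and so does the visible edge of the scraper; I did not measure them. The arm stands clear.
- **One disagreement:** In the side camera the fingertips appeared 20–25 mm higher than the stated TCP. Because of that, my first approach passed over the bar without touching it. I came back about 22 mm lower, and that push worked.

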